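# Line up the counter display by height

## Task

Set the four things that stand along the near edge of the counter, in front of the till (steel shaker, salt shaker, wooden pepper mill, drinks can) upright on the four cork coasters of the display board, one centred on each, in order of height: the shortest at the end where the price card stands, rising to the tallest at the other end. Leave the coffee cup standing where it is.

Things in the scene. Friction and masses are not known exactly. Their poses are not given: they have to be found in the camera images.
- dredger: short steel sugar shaker with a domed lid, 60 mm high; straight round body of 47 mm diameter up to 45 mm, lid rim 50 mm diameter from 45 to 51 mm, then dome; 0.12 kg; easily gripped about 32 mm above its foot. Origin: centre of its foot; z up along its axis. Loose, stands upright near the front edge of the counter, in front of the till, at the start (look-alikes farther off are not meant).
- salt_shaker: glass salt shaker with a grey domed cap, 90 mm high; body up to 44 mm in diameter, cap 34 mm in diameter from about 74 mm up; 0.1 kg; may lean by up to 0.05 rad as it stands; easily gripped about 50 mm above its foot. Origin: centre of its foot; z up along its axis. Loose, stands upright near the front edge of the counter, in front of the till, at the start (look-alikes farther off are not meant).
- pepper_mill: turned wooden pepper mill with a small steel knob on top, 128 mm high; foot 50 mm diameter, waist 34 mm diameter at 62 mm, head a cylinder of 43 mm diameter from 84 to 108 mm; 0.18 kg; easily gripped by the head about 96 mm above its foot. Origin: centre of its foot; z up along its axis. Loose, stands upright near the front edge of the counter, in front of the till, at the start (look-alikes farther off are not meant).
- drink_can: tall drinks can, 168 mm high, 66 mm in diameter; 0.52 kg; easily gripped about 135 mm above its foot. Origin: centre of its foot; z up along its axis. Loose, stands upright near the front edge of the counter, in front of the till, at the start (look-alikes farther off are not meant).
- coaster_1: cork coaster, a fixed disc of 72 mm diameter and 4 mm thick on the dark wooden display board (its top is 14 mm above the counter, so the coaster's top is 18 mm above the counter); one end of the straight row of four, which are 80 mm apart centre to centre. Origin: centre of its underside, 4 mm below its top; z up; y points along the row, from coaster_4 towards coaster_1
- coaster_2: cork coaster, a fixed disc of 72 mm diameter and 4 mm thick on the dark wooden display board (its top is 14 mm above the counter, so the coaster's top is 18 mm above the counter); second of the straight row of four, which are 80 mm apart centre to centre. Origin: centre of its underside, 4 mm below its top; z up; y points along the row, from coaster_4 towards coaster_1
- coaster_3: cork coaster, a fixed disc of 72 mm diameter and 4 mm thick on the dark wooden display board (its top is 14 mm above the counter, so the coaster's top is 18 mm above the counter); third of the straight row of four, which are 80 mm apart centre to centre. Origin: centre of its underside, 4 mm below its top; z up; y points along the row, from coaster_4 towards coaster_1
- coaster_4: cork coaster, a fixed disc of 72 mm diameter and 4 mm thick on the dark wooden display board (its top is 14 mm above the counter, so the coaster's top is 18 mm above the counter); other end of the straight row of four, which are 80 mm apart centre to centre. Origin: centre of its underside, 4 mm below its top; z up; y points along the row, from coaster_4 towards coaster_1
- price_card: white price card, 75 mm wide and 54 mm high, upright in a slotted foot, fixed across one end of the display board, 60 mm beyond the centre of either coaster_1 or coaster_4: the row starts (shortest thing) at the coaster beside it. A flat sugar sachet lies at the other end. Origin: centre of its foot, at the board's top
- coffee_cup: small white espresso cup of coffee standing loose just left of the row of things, 60 mm across, 87 mm with its handle, which points towards the robot, 56 mm high; must be left alone. (The till behind the row of things is up to 410 mm high: do not swing into it.) Origin: centre of the underside of the bounding box of cup and handle
Not all that is in view belongs to the job. Leave any turquoise look-alike of the dredger alone.

How it is judged:
By the outcome, as a careful person would: the job done as asked, in the order asked, and still so for the second after the job is handed in, with the robot touching nothing.
It also fails if it takes over 122 s, if anything falls off the work surface, if the arm or the gripper's body presses on something with over 40 N, if the wrist force passes 120 N, or if a joint passes its speed limit or range.

## Robot

A 7-joint arm with a two-finger parallel gripper is mounted at the origin on a cart in front of the work surface, level with it; the furniture and walls round the work are solid. World frame = base frame: x ahead of the robot, y to its left, z up, the work surface at z = 0. Lengths are in m, angles in rad, forces in N, time in s.
With the tool pointing down it reaches from about 0.425 to 0.875 m from the base axis. Payload 4.7 kg.
Tool frame: the origin (TCP) lies midway between the tips of the shut fingers; the grasp point (between the pads) lies 19 mm behind it (ctrl.grip_point_offset is the distance from the TCP to the grasp point, in m); z points along the fingers, y is the line along which they close (so a half turn about z gives the same grasp; the last joint's range is limited). The gripper opens to 87 mm and grips with 3 to 60 N. Pads are 19 mm wide; open, the fingers measure 117 mm over their backs; the gripper's body (75 mm by 190 mm) begins 51 mm behind the grasp point.
Start: joints at [1.117, 0.321, -0.07, 1.45, 0.023, 1.371, -0.057], TCP at [0.293, -0.58, 0.223] pointing down, gripper open.
Joint ranges: [-2.86, 2.86], [-0.3, 2.09], [-1.38, 1.24], [0.06, 2.45], [-1.56, 4.7], [0.09, 2.05], [-2.69, 2.69]. Speed limits (rad/s): [2.57, 2.57, 3.14, 3.14, 3.14, 3.14, 3.14].

## Interface

Orientations are given as a rotation vector (axis times angle).
In Python, from bench import ctrl gives the robot as it stands. The module is installed in compiled form; this text tells all that it offers.
- The arm moves only by the shell command python3 -m handwheel 'ROWS' [OPENING] [FORCE]. ROWS is JSON, a list of rows, each an object of numbers: "x", "y", "z": the shift along the tool's x, y, z in m; "wx", "wy", "wz": the turn, a rotation vector about the tool's x, y, z in degrees. A call has 1 to 10 rows; each row is the pose to reach, as a shift and turn from the pose commanded when the call began, along the tool's axes at that moment; what a row does not reach only later rows make up. A row lasts 1/12 s, in which the tool goes at most 41.7 mm and 7.16 degrees, less where a joint would pass 70% of its speed; a pose out of reach is approached as far as the arm can. A call with a gripper value outside its range is refused whole. OPENING is the finger opening in m, from 0 to 0.087, set as the call begins (- or left out, the last holds). The fingers move at their own pace and stop on an object; FORCE is the grip in N (left out, the last holds). Time passes only in rows, so rows that repeat a pose let the fingers close. It gives the time, the measured TCP pose, the force, the opening and the grip force at its end, in the units of the state.
- ctrl.get_state(): the state, without advancing time (a new reading comes with each control period).
- ctrl.get_image(name): name is "scene" or "top" or "wrist"; returns a dict with "image" (384x512x3 uint8, red, green, blue), "K" (3x3 intrinsics, pixels), "world_to_cam" (4x4, takes a point from world to camera coordinates); the wrist camera has in their place "hand_eye" (4x4, takes a point from camera to tool coordinates, whose origin is the TCP and whose axes are the flange's). Camera axes: x right, y down, z forward; pixel columns grow to the right and rows downward; lengths in m; the calibration is good to about 2 mm. A picture is of the moment at which its call begins: read the wrist's pose just before it. There is no depth.
- ctrl.close_job(): hands the job in; it is judged then, once.
The state is a dict: "time": time; "joint_positions": joint angles; "qd": joint speeds; "joint_torque": joint torques, N m; "position": TCP position; "tool_rot": TCP orientation; "ft_force": force on the tool from outside, world axes, zero at the start; "torque": the same for the moment, N m; "grip_width": opening from 0.0 (shut) to 1.0 (fully open); "grip_force": force on a finger pad.
Only numpy, scipy, OpenCV 4.12 (cv2) and the standard library are available. Lean on these libraries where they do the work, as an engineer would, in place of code of your own. Each camera call takes 0.05 s, during which the arm holds its last target. There are 200 camera calls.

## Working session

There is one attempt and no reset: what is moved stays moved. The work goes in short steps, Python scripts to look and compute and a shell command to move; the robot and the scene stay as the last step left them, time stands still between calls to the robot, and variables do not carry over. Pictures are saved under pics/ and viewed, at most 14 in all, crops included, and the job is handed in when it is done.

```bash
mkdir -p pics; cat > h.py <<'E'
import numpy as np,cv2,json
from bench import ctrl
from scipy.spatial.transform import Rotation as R
def snap(n,f):
    s=ctrl.get_state();d=ctrl.get_image(n)
    cv2.imwrite('pics/'+f+'.png',d['image'][:,:,::-1])
    if n=='wrist':
        T=np.eye(4);T[:3,:3]=R.from_rotvec(s['tool_rot']).as_matrix();T[:3,3]=s['position']
        C=T@np.array(d['hand_eye'])
    else: C=np.linalg.inv(np.array(d['world_to_cam']))
    json.dump(dict(K=np.array(d['K']).tolist(),C=C.tolist()),open('pics/'+f+'.json','w'))
def pt(f,u,v,z):
    m=json.load(open('pics/'+f+'.json'));K=np.array(m['K']);C=np.array(m['C'])
    r=C[:3,:3]@np.linalg.solve(K,[u,v,1]);o=C[:3,3]
    return np.round(o+r*(z-o[2])/r[2],4)
def px(f,p):
    m=json.load(open('pics/'+f+'.json'));C=np.linalg.inv(np.array(m['C']));q=np.array(m['K'])@(C[:3,:3]@np.array(p)+C[:3,3]);return np.round(q[:2]/q[2],1)
def rel(p,yaw=None):
    "shift in tool axes to world TCP target p"
    s=ctrl.get_state();M=R.from_rotvec(s['tool_rot']).as_matrix()
    return np.round(M.T@(np.array(p)-s['position']),4)
E
python3 - <<'E'
from h import *
snap('scene','s1');snap('top','t1');snap('wrist','w1')
s=ctrl.get_state();print(s['time'],s['position'],R.from_rotvec(s['tool_rot']).as_matrix().round(3),s['grip_width'],ctrl.grip_point_offset)
for n in 's1','t1':
  im=cv2.imread(f'pics/{n}.png');cv2.imwrite(f'pics/{n}b.png',cv2.resize(im,(800,600),interpolation=cv2.INTER_CUBIC))
  print(np.array(json.load(open(f'pics/{n}.json'))['C']).round(3))
E
```

```text
0.15 [ 0.29286851 -0.57981892  0.22172696] [[ 0.893  0.451 -0.001]
 [ 0.451 -0.893  0.001]
 [-0.    -0.001 -1.   ]] 1.0012094699390834 0.0187
[[-0.813 -0.344  0.471 -0.379]
 [-0.583  0.485 -0.652  1.232]
 [-0.004 -0.804 -0.594  1.127]
 [ 0.     0.     0.     1.   ]]
[[-0.015 -0.995  0.098  0.364]
 [-1.     0.014 -0.012  0.031]
 [ 0.01  -0.098 -0.995  1.54 ]
 [ 0.     0.     0.     1.   ]]
```

View pics/s1b.png

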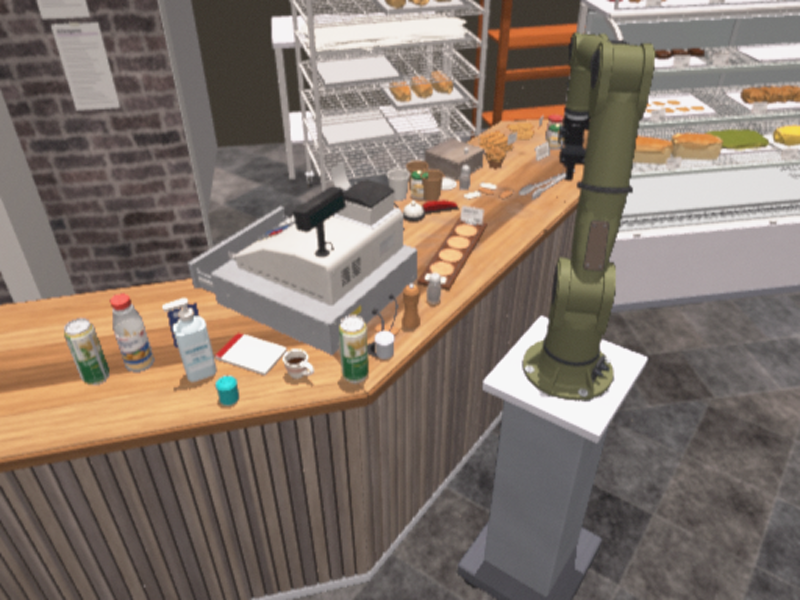

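View pics/t1b.png

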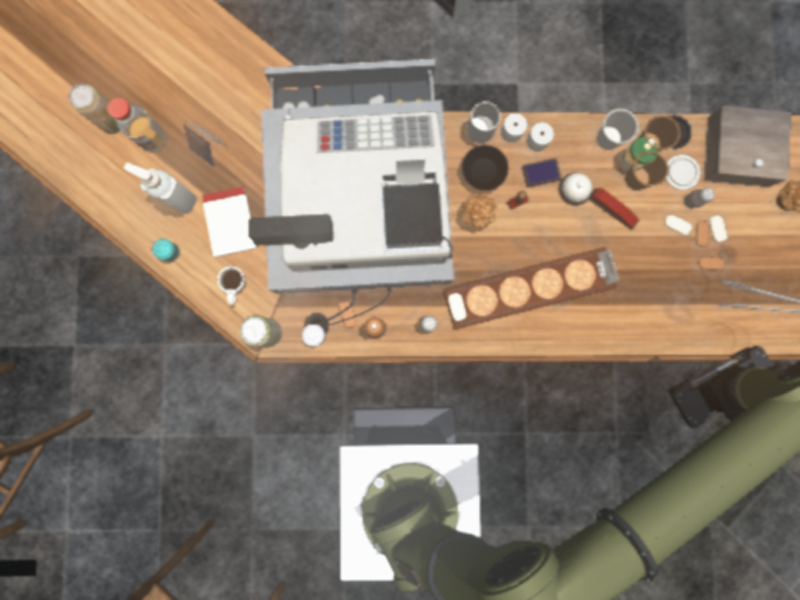

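The top view shows can (257,331), dredger (314,334), mill (374,327) and salt (428,324), with coasters at (482,300), (515,291), (548,283) and (581,274). The price card is at the right end (-y). The dredger therefore goes on the rightmost coaster and the can on the leftmost.

```bash
python3 - <<'E'
from h import *
for n,u,v,z in [('can',257,331,.168),('dredger',314,334,.06),('mill',374,327,.12),('salt',428,324,.09),('L',482,300,.018),('',515,291,.018),('',548,283,.018),('R',581,274,.018),('cup',231,280,.056),('till near edge',270,290,.1),('till nr',450,285,.1),('card',608,266,.04),('edge',700,359,0),('cornr',258,361,0)]:
  print(n,pt('t1',u*.64,v*.64,z))
for f,(x0,x1,y0,y1) in dict(t1=(150,400,150,235),s1=(170,330,130,260)).items():
  im=cv2.imread(f'pics/{f}.png')[y0:y1,x0:x1];k=800/(x1-x0) if f=='t1' else 4.6;cv2.imwrite(f'pics/{f}c.png',cv2.resize(im,None,fx=k,fy=k,interpolation=cv2.INTER_CUBIC));print(k,px('t1',[.425,0.1,0]))
E
```

```text
can [0.4143 0.3158 0.168 ]
dredger [0.4096 0.2096 0.06  ]
mill [0.421  0.0721 0.12  ]
salt [ 0.4271 -0.047   0.09  ]
L [ 0.4845 -0.1785  0.018 ]
 [ 0.5046 -0.2567  0.018 ]
 [ 0.5223 -0.335   0.018 ]
R [ 0.5425 -0.4137  0.018 ]
cup [0.5355 0.3989 0.056 ]
till near edge [0.5069 0.3017 0.1   ]
till nr [ 0.5124 -0.097   0.1   ]
card [ 0.5578 -0.471   0.04  ]
edge [ 0.339  -0.6917  0.    ]
cornr [0.3503 0.3478 0.    ]
3.2 [232.7 209.6]
4.6 [232.7 209.6]
```

View pics/t1c.png

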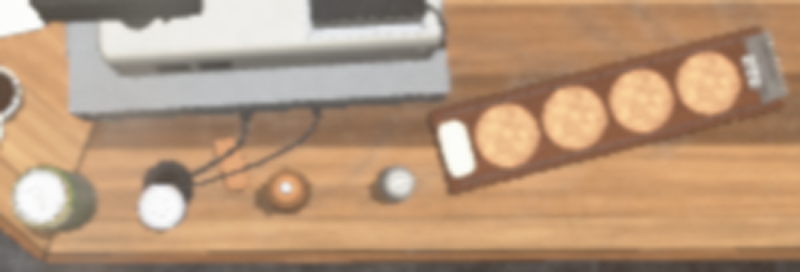

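View pics/s1c.png

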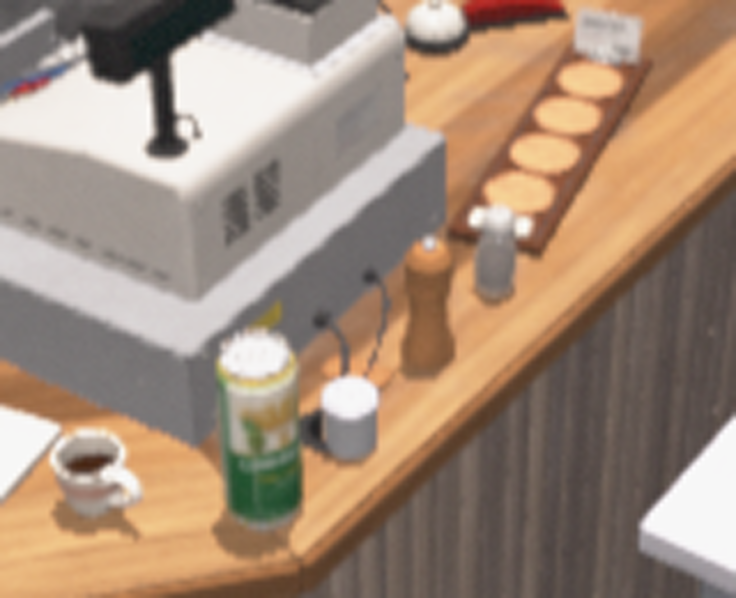

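```bash
python3 -m handwheel '[{"z":-0.042},{"z":-0.084},{"x":0.2665,"y":-0.179,"z":-0.178,"wz":26.8},{"x":0.2665,"y":-0.179,"z":-0.178,"wz":26.8},{"x":0.2665,"y":-0.179,"z":-0.178,"wz":26.8},{"x":0.2665,"y":-0.179,"z":-0.178,"wz":26.8},{"x":0.2665,"y":-0.179,"z":-0.178,"wz":26.8},{"x":0.2665,"y":-0.179,"z":-0.178,"wz":26.8},{"x":0.2665,"y":-0.179,"z":-0.178,"wz":26.8},{"x":0.2665,"y":-0.179,"z":-0.178,"wz":26.8}]'
python3 -m handwheel '[{},{},{}]'
python3 - <<'E'
from h import *
snap('wrist','w2');s=ctrl.get_state();print(s['time'],s['position'],R.from_rotvec(s['tool_rot']).as_matrix().round(3),s['joint_positions'],s['ft_force'])
print(np.array(ctrl.get_image('wrist')['hand_eye']).round(3))
im=cv2.imread('pics/w2.png');cv2.imwrite('pics/w2b.png',cv2.resize(im,(800,600),interpolation=cv2.INTER_CUBIC))
E
```

```text
0.2 [ 0.29290324 -0.57985348  0.22185489] [[ 0.893  0.451 -0.001]
 [ 0.451 -0.893  0.001]
 [-0.    -0.001 -1.   ]] [ 1.11709668  0.32153309 -0.07011437  1.45126698  0.02262244  1.37083242
 -0.05689822] [0.4291054  0.15735438 0.19606355]
[[ 0.    -0.963 -0.269  0.073]
 [ 1.     0.001  0.     0.001]
 [ 0.    -0.269  0.963 -0.162]
 [ 0.     0.     0.     1.   ]]invalid input at $[0]: expected keys x, y, z, wx, wy, wz
invalid input at $[0]: expected keys x, y, z, wx, wy, wz
```

View pics/w2b.png

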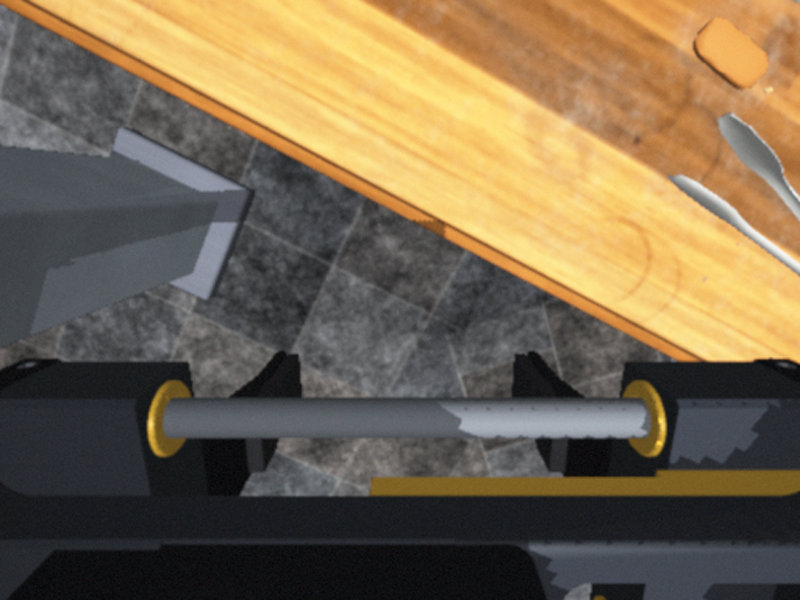

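The wrist view shows only the counter edge and the tongs, because the arm hasn't moved. Each row needs all six keys.

```bash
python3 -m handwheel '[{"x":0,"y":0,"z":-0.042,"wx":0,"wy":0,"wz":0},{"x":0,"y":0,"z":-0.084,"wx":0,"wy":0,"wz":0},{"x":0.2665,"y":-0.179,"z":-0.178,"wx":0,"wy":0,"wz":26.8},{"x":0.2665,"y":-0.179,"z":-0.178,"wx":0,"wy":0,"wz":26.8},{"x":0.2665,"y":-0.179,"z":-0.178,"wx":0,"wy":0,"wz":26.8},{"x":0.2665,"y":-0.179,"z":-0.178,"wx":0,"wy":0,"wz":26.8},{"x":0.2665,"y":-0.179,"z":-0.178,"wx":0,"wy":0,"wz":26.8},{"x":0.2665,"y":-0.179,"z":-0.178,"wx":0,"wy":0,"wz":26.8},{"x":0.2665,"y":-0.179,"z":-0.178,"wx":0,"wy":0,"wz":26.8},{"x":0.2665,"y":-0.179,"z":-0.178,"wx":0,"wy":0,"wz":26.8}]'
python3 -m handwheel '[{"x":0,"y":0,"z":0,"wx":0,"wy":0,"wz":0},{"x":0,"y":0,"z":0,"wx":0,"wy":0,"wz":0},{"x":0,"y":0,"z":0,"wx":0,"wy":0,"wz":0}]'
python3 - <<'E'
from h import *
snap('wrist','w3');s=ctrl.get_state();print(s['time'],s['position'],R.from_rotvec(s['tool_rot']).as_matrix().round(3),s['joint_positions'])
print(json.load(open('pics/w3.json'))['K'])
for p in [[.4845,-.1785,.018],[.5046,-.2567,.018],[.5223,-.335,.018],[.5425,-.4137,.018]]: print(px('w3',p))
for f in [(.42,.07,.12),(.414,.316,.168)]:
  print(f)
im=cv2.imread('pics/w3.png');cv2.imwrite('pics/w3b.png',cv2.resize(im,(800,600),interpolation=cv2.INTER_CUBIC))
E
```

```text
time: 1.08
position: [0.4498, -0.2999, 0.4008]
tool_rot: [3.141, -0.0, 0.0]
ft_force: [1.3, -0.3, -0.5]
grip_width: 1.003
grip_force: 0.0
time: 1.33
position: [0.449, -0.3023, 0.3999]
tool_rot: [3.141, 0.0, -0.001]
ft_force: [-1.1, -0.9, -0.3]
grip_width: 1.002
grip_force: 0.0
1.3833 [ 0.44846495 -0.30303944  0.39950719] [[ 1.    -0.002 -0.001]
 [-0.002 -1.    -0.   ]
 [-0.001  0.    -1.   ]] [ 0.76215161  0.07382299 -0.23380951  1.3967503   0.01805487  1.67376507
 -1.04175278]
[[274.5700474566611, 0.0, 259.9016846290152], [0.0, 274.5700474566611, 197.95020408173465], [0.0, 0.0, 1.0]]
[195.7 141.7]
[235.7 131.1]
[276.5 121.5]
[318.3 110.5]
(0.42, 0.07, 0.12)
(0.414, 0.316, 0.168)
```

View pics/w3b.png

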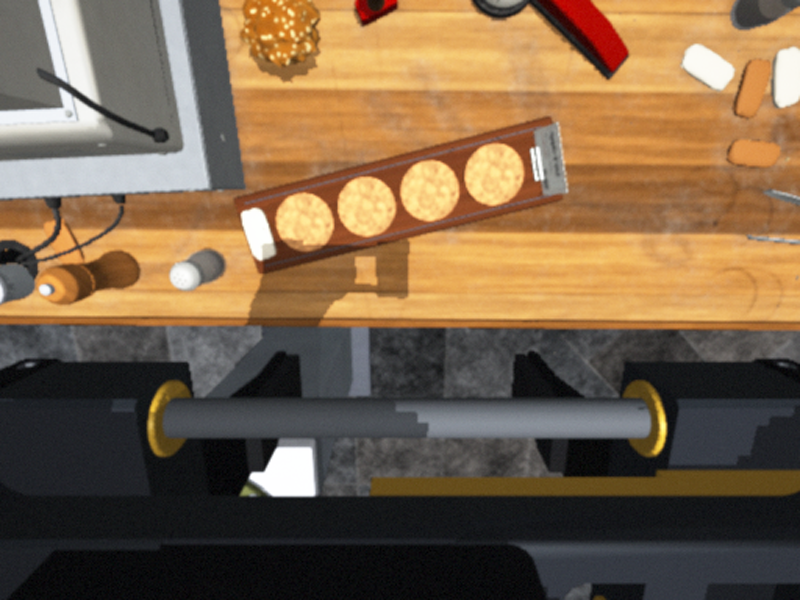

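Coasters appear at (304,221), (367,206), (430,191) and (494,174), which agrees with the top view. The dark blob by the dredger is a flat cable hole. Next I'll look at the row of things from above.

```bash
python3 -m handwheel '[{"x":0,"y":-0.25,"z":-0.02,"wx":0,"wy":0,"wz":0},{"x":0,"y":-0.25,"z":-0.02,"wx":0,"wy":0,"wz":0},{"x":0,"y":-0.5,"z":-0.02,"wx":0,"wy":0,"wz":0},{"x":0,"y":-0.5,"z":-0.02,"wx":0,"wy":0,"wz":0},{"x":0,"y":-0.5,"z":-0.02,"wx":0,"wy":0,"wz":0},{"x":0,"y":-0.5,"z":-0.02,"wx":0,"wy":0,"wz":0},{"x":0,"y":-0.5,"z":-0.02,"wx":0,"wy":0,"wz":0},{"x":0,"y":-0.5,"z":-0.02,"wx":0,"wy":0,"wz":0},{"x":0,"y":-0.5,"z":-0.02,"wx":0,"wy":0,"wz":0},{"x":0,"y":-0.5,"z":-0.02,"wx":0,"wy":0,"wz":0}]' | tail -0
python3 -m handwheel '[{"x":0,"y":-0.12,"z":0,"wx":0,"wy":0,"wz":0},{"x":0,"y":-0.12,"z":0,"wx":0,"wy":0,"wz":0},{"x":0,"y":-0.12,"z":0,"wx":0,"wy":0,"wz":0},{"x":0,"y":-0.12,"z":0,"wx":0,"wy":0,"wz":0},{"x":0,"y":-0.12,"z":0,"wx":0,"wy":0,"wz":0},{"x":0,"y":-0.12,"z":0,"wx":0,"wy":0,"wz":0}]'
python3 - <<'E'
from h import *
snap('wrist','w4')
c=np.array([(pt('w3',u*.64,v*.64,.018)+pt('t1',a*.64,b*.64,.018))/2 for u,v,a,b in [(304,221,482,300),(367,206,515,291),(430,191,548,283),(494,174,581,274)]])
m=c.mean(0);d=np.linalg.svd(c-m)[2][0];d*=np.sign(d[1]);print('ang',np.degrees(np.arctan2(d[1],d[0])))
for k in (1.5,.5,-.5,-1.5):print((m+d*.08*k).round(4))
im=cv2.imread('pics/w4.png');cv2.imwrite('pics/w4b.png',cv2.resize(im,(800,600),interpolation=cv2.INTER_CUBIC))
E
```

```text
time: 2.72
position: [0.4502, 0.2322, 0.4166]
tool_rot: [3.141, -0.005, -0.002]
ft_force: [-0.2, 0.2, -0.7]
grip_width: 1.001
grip_force: 0.0
ang 103.59111954413784
[ 0.4848 -0.178   0.018 ]
[ 0.5036 -0.2558  0.018 ]
[ 0.5224 -0.3336  0.018 ]
[ 0.5412 -0.4113  0.018 ]Exception ignored on flushing sys.stdout:
BrokenPipeError: [Errno 32] Broken pipe
```

View pics/w4b.png

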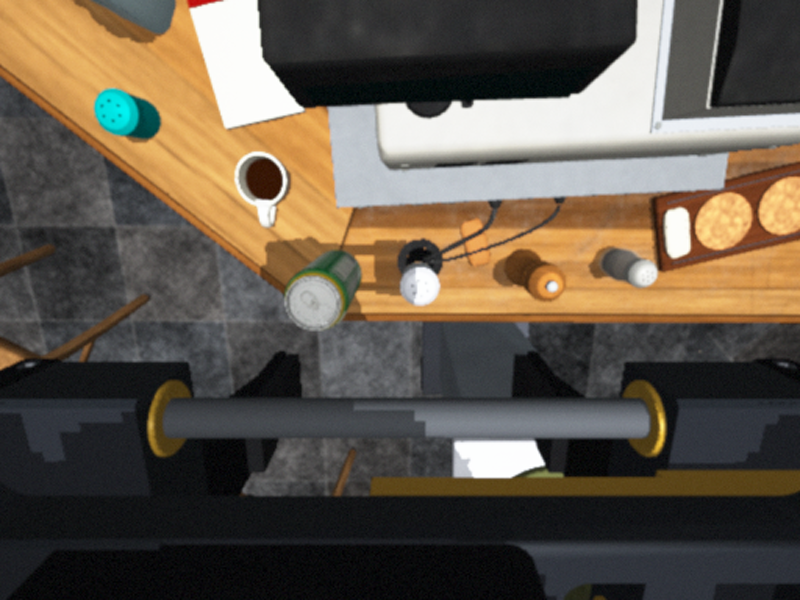

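Can top (315,302), dredger dome (420,284), mill knob (551,286) and salt cap (643,271) are all clearly visible.

```bash
python3 - <<'E'
from h import *
for n,u,v,a,b,z in [('can',315,302,257,331,.166),('dredger',420,285,314,334,.057),('mill',551,286,374,327,.127),('salt',643,271,428,324,.088)]:
  print(n,pt('w4',u*.64,v*.64,z),pt('t1',a*.64,b*.64,z))
s=ctrl.get_state();print(s['position'],s['tool_rot'],s['joint_positions'],px('w4',[.414,.314,0]),rel([.414,.314,.28]))
E
```

```text
can [0.4163 0.3218 0.166 ] [0.4144 0.3162 0.166 ]
dredger [0.4093 0.2139 0.057 ] [0.4097 0.21   0.057 ]
mill [0.4233 0.075  0.127 ] [0.4207 0.0719 0.127 ]
salt [ 0.4321 -0.0436  0.088 ] [ 0.4271 -0.0471  0.088 ]
[0.45036751 0.23174014 0.41675052] [ 3.14048056e+00 -6.70024025e-03 -1.29059882e-03] [ 0.2979831   0.0287545  -0.83868807  1.41752022  0.02210895  1.7060908
 -2.11260776] [221.1 174.6] [-0.0366 -0.0823  0.1367]
```

```bash
python3 -m handwheel '[{"x":-0.034,"y":-0.086,"z":0.0,"wx":0,"wy":0,"wz":0},{"x":-0.034,"y":-0.086,"z":0.0,"wx":0,"wy":0,"wz":0},{"x":-0.034,"y":-0.086,"z":0.0,"wx":0,"wy":0,"wz":0},{"x":-0.034,"y":-0.086,"z":0.17,"wx":0,"wy":0,"wz":0},{"x":-0.034,"y":-0.086,"z":0.17,"wx":0,"wy":0,"wz":0},{"x":-0.034,"y":-0.086,"z":0.17,"wx":0,"wy":0,"wz":0},{"x":-0.034,"y":-0.086,"z":0.17,"wx":0,"wy":0,"wz":0},{"x":-0.034,"y":-0.086,"z":0.17,"wx":0,"wy":0,"wz":0},{"x":-0.034,"y":-0.086,"z":0.17,"wx":0,"wy":0,"wz":0}]'
python3 -m handwheel '[{"x":0,"y":0,"z":0,"wx":0,"wy":0,"wz":0},{"x":0,"y":0,"z":0,"wx":0,"wy":0,"wz":0}]'
python3 - <<'E'
from h import *
snap('wrist','w5');print(rel([.4155,.318,.116]),ctrl.get_state()['position'])
im=cv2.imread('pics/w5.png');cv2.imwrite('pics/w5b.png',cv2.resize(im,(800,600),interpolation=cv2.INTER_CUBIC))
E
```

```text
time: 3.52
position: [0.4152, 0.3175, 0.2457]
tool_rot: [3.139, -0.005, -0.006]
ft_force: [-0.6, -0.0, 1.0]
grip_width: 0.999
grip_force: 0.0
time: 3.68
position: [0.4172, 0.3212, 0.2506]
tool_rot: [-3.139, 0.002, -0.007]
ft_force: [-0.8, -0.5, 0.1]
grip_width: 1.001
grip_force: 0.0
[-0.0021  0.0037  0.1344] [0.41698543 0.32134956 0.25041136]
```

View pics/w5b.png

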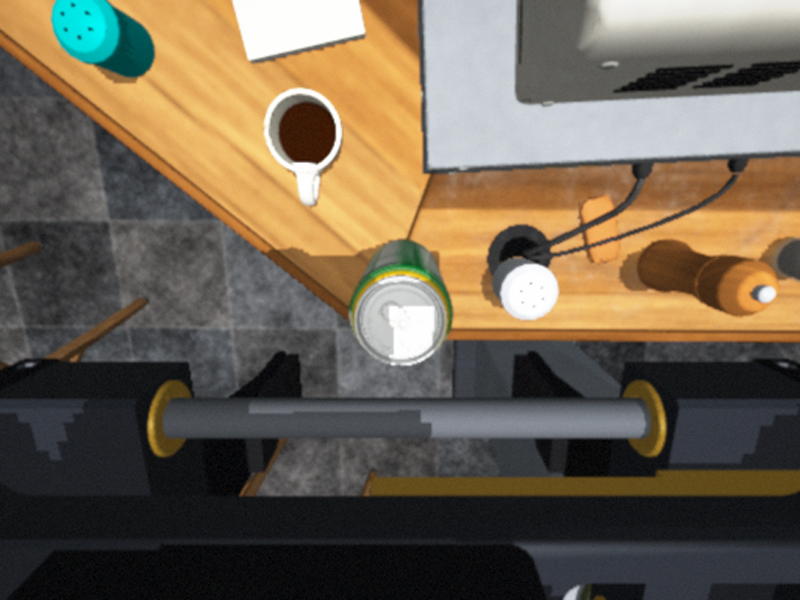

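Can top is at (400,319), centred between the fingers. Descending and gripping.

```bash
python3 - <<'E'
from h import *
print(pt('w5',400*.64,319*.64,.167),pt('w5',526*.64,290*.64,.057),pt('w5',763*.64,294*.64,.127))
E
python3 -m handwheel '[{"x":0,"y":0,"z":0.04,"wx":0,"wy":0,"wz":0},{"x":0,"y":0,"z":0.08,"wx":0,"wy":0,"wz":0},{"x":0,"y":0,"z":0.115,"wx":0,"wy":0,"wz":0},{"x":0,"y":0,"z":0.13,"wx":0,"wy":0,"wz":0},{"x":0,"y":0,"z":0.134,"wx":0,"wy":0,"wz":0},{"x":0,"y":0,"z":0.134,"wx":0,"wy":0,"wz":0}]'
```

```text
[0.4167 0.324  0.167 ] [0.4096 0.2189 0.057 ] [0.4227 0.0767 0.127 ]
time: 4.23
position: [0.4159, 0.3208, 0.114]
tool_rot: [-3.141, 0.0, -0.0]
ft_force: [0.7, -0.5, -0.1]
grip_width: 1.0
grip_force: 0.0
```

```bash
python3 -m handwheel '[{"x":0,"y":0,"z":0,"wx":0,"wy":0,"wz":0},{"x":0,"y":0,"z":0,"wx":0,"wy":0,"wz":0},{"x":0,"y":0,"z":0,"wx":0,"wy":0,"wz":0},{"x":0,"y":0,"z":0,"wx":0,"wy":0,"wz":0},{"x":0,"y":0,"z":0,"wx":0,"wy":0,"wz":0},{"x":0,"y":0,"z":0,"wx":0,"wy":0,"wz":0},{"x":0,"y":0,"z":0,"wx":0,"wy":0,"wz":0},{"x":0,"y":0,"z":0,"wx":0,"wy":0,"wz":0},{"x":0,"y":0,"z":0,"wx":0,"wy":0,"wz":0},{"x":0,"y":0,"z":0,"wx":0,"wy":0,"wz":0}]' 0.05 35
```

```text
time: 5.07
position: [0.4162, 0.322, 0.1148]
tool_rot: [-3.139, -0.001, -0.004]
ft_force: [0.4, 2.6, 6.2]
grip_width: 0.746
grip_force: 34.9
```

```bash
Z='' ; python3 -m handwheel '[{"x":0,"y":0,"z":-0.02,"wx":0,"wy":0,"wz":0},{"x":0,"y":0,"z":-0.06,"wx":0,"wy":0,"wz":0},{"x":0,"y":0,"z":-0.10,"wx":0,"wy":0,"wz":0},{"x":0,"y":0,"z":-0.14,"wx":0,"wy":0,"wz":0},{"x":0,"y":0,"z":-0.17,"wx":0,"wy":0,"wz":0},{"x":0.01,"y":0.02,"z":-0.18,"wx":0,"wy":0,"wz":0},{"x":0.02,"y":0.05,"z":-0.18,"wx":0,"wy":0,"wz":0},{"x":0.024,"y":0.09,"z":-0.18,"wx":0,"wy":0,"wz":0},{"x":0.024,"y":0.13,"z":-0.18,"wx":0,"wy":0,"wz":0},{"x":0.024,"y":0.17,"z":-0.18,"wx":0,"wy":0,"wz":0}]'
python3 -m handwheel '[{"x":0,"y":0.04,"z":0,"wx":0,"wy":0,"wz":0},{"x":0,"y":0.08,"z":0,"wx":0,"wy":0,"wz":0},{"x":0,"y":0.12,"z":0,"wx":0,"wy":0,"wz":0},{"x":0,"y":0.16,"z":0,"wx":0,"wy":0,"wz":0},{"x":0,"y":0.20,"z":0,"wx":0,"wy":0,"wz":0},{"x":0.01,"y":0.24,"z":0,"wx":0,"wy":0,"wz":0},{"x":0.02,"y":0.28,"z":0,"wx":0,"wy":0,"wz":0},{"x":0.035,"y":0.31,"z":0,"wx":0,"wy":0,"wz":0},{"x":0.045,"y":0.33,"z":0,"wx":0,"wy":0,"wz":0},{"x":0.045,"y":0.33,"z":0,"wx":0,"wy":0,"wz":0}]'
python3 -m handwheel '[{"x":0,"y":0,"z":0,"wx":0,"wy":0,"wz":0},{"x":0,"y":0,"z":0,"wx":0,"wy":0,"wz":0},{"x":0,"y":0,"z":0,"wx":0,"wy":0,"wz":0}]'
python3 - <<'E'
from h import *
s=ctrl.get_state();print(s['position'],rel([.4848,-.178,.136]),s['tool_rot'])
E
```

```text
time: 5.9
position: [0.4377, 0.1477, 0.2915]
tool_rot: [3.14, 0.0, -0.006]
ft_force: [0.8, -0.5, -6.5]
grip_width: 0.747
grip_force: 34.8
time: 6.73
position: [0.4831, -0.1861, 0.2902]
tool_rot: [3.141, -0.013, -0.007]
ft_force: [-1.0, 0.4, -6.3]
grip_width: 0.741
grip_force: 34.8
time: 6.98
position: [0.4836, -0.1782, 0.2925]
tool_rot: [-3.141, -0.003, 0.003]
ft_force: [-0.2, -0.7, -6.5]
grip_width: 0.744
grip_force: 34.8
[ 0.48361025 -0.17822549  0.29245622] [ 1.500e-03 -1.000e-04  1.565e-01] [-3.14070501e+00 -2.85053556e-03  3.25927660e-03]
```

```bash
python3 -m handwheel '[{"x":0.001,"y":0,"z":0.03,"wx":0,"wy":0,"wz":0},{"x":0.001,"y":0,"z":0.07,"wx":0,"wy":0,"wz":0},{"x":0.001,"y":0,"z":0.105,"wx":0,"wy":0,"wz":0},{"x":0.001,"y":0,"z":0.13,"wx":0,"wy":0,"wz":0},{"x":0.001,"y":0,"z":0.145,"wx":0,"wy":0,"wz":0},{"x":0.001,"y":0,"z":0.152,"wx":0,"wy":0,"wz":0},{"x":0.001,"y":0,"z":0.156,"wx":0,"wy":0,"wz":0},{"x":0.001,"y":0,"z":0.156,"wx":0,"wy":0,"wz":0},{"x":0.001,"y":0,"z":0.156,"wx":0,"wy":0,"wz":0}]'
python3 -m handwheel '[{"x":0,"y":0,"z":0.001,"wx":0,"wy":0,"wz":0},{"x":0,"y":0,"z":0.002,"wx":0,"wy":0,"wz":0},{"x":0,"y":0,"z":0.002,"wx":0,"wy":0,"wz":0}]'
python3 -m handwheel '[{"x":0,"y":0,"z":0.001,"wx":0,"wy":0,"wz":0},{"x":0,"y":0,"z":0.001,"wx":0,"wy":0,"wz":0}]'
```

```text
time: 7.73
position: [0.4862, -0.1797, 0.1387]
tool_rot: [3.141, 0.001, 0.003]
ft_force: [1.0, -0.5, -6.0]
grip_width: 0.74
grip_force: 34.8
time: 7.98
position: [0.4856, -0.1798, 0.1359]
tool_rot: [3.141, -0.0, 0.002]
ft_force: [0.2, 0.8, -7.1]
grip_width: 0.741
grip_force: 34.8
time: 8.15
position: [0.4853, -0.1797, 0.1344]
tool_rot: [3.141, -0.0, 0.0]
ft_force: [-0.2, -0.5, -5.2]
grip_width: 0.745
grip_force: 34.8
```

```bash
python3 -m handwheel '[{"x":0,"y":-0.001,"z":0.001,"wx":0,"wy":0,"wz":0},{"x":0,"y":-0.001,"z":0.0015,"wx":0,"wy":0,"wz":0},{"x":0,"y":-0.001,"z":0.0015,"wx":0,"wy":0,"wz":0}]'
python3 -m handwheel '[{"x":0,"y":0,"z":0.0005,"wx":0,"wy":0,"wz":0},{"x":0,"y":0,"z":0.001,"wx":0,"wy":0,"wz":0},{"x":0,"y":0,"z":0.001,"wx":0,"wy":0,"wz":0}]'
```

```text
time: 8.4
position: [0.4854, -0.1785, 0.1329]
tool_rot: [-3.142, -0.0, -0.0]
ft_force: [0.6, 0.1, -5.2]
grip_width: 0.748
grip_force: 34.8
time: 8.65
position: [0.4859, -0.1785, 0.1328]
tool_rot: [3.141, 0.0, 0.002]
ft_force: [-0.0, 1.1, 1.4]
grip_width: 0.741
grip_force: 34.9
```

Contact made. Release, rise and check.

```bash
python3 -m handwheel '[{"x":0,"y":0,"z":0,"wx":0,"wy":0,"wz":0},{"x":0,"y":0,"z":0,"wx":0,"wy":0,"wz":0},{"x":0,"y":0,"z":0,"wx":0,"wy":0,"wz":0},{"x":0,"y":0,"z":0,"wx":0,"wy":0,"wz":0},{"x":0,"y":0,"z":-0.02,"wx":0,"wy":0,"wz":0},{"x":0,"y":0,"z":-0.06,"wx":0,"wy":0,"wz":0},{"x":0,"y":0,"z":-0.10,"wx":0,"wy":0,"wz":0},{"x":0,"y":0,"z":-0.14,"wx":0,"wy":0,"wz":0},{"x":0,"y":0,"z":-0.15,"wx":0,"wy":0,"wz":0},{"x":0,"y":0,"z":-0.15,"wx":0,"wy":0,"wz":0}]' 0.087
python3 - <<'E'
from h import *
snap('wrist','w6')
im=cv2.imread('pics/w6.png');cv2.imwrite('pics/w6b.png',cv2.resize(im,(800,600),interpolation=cv2.INTER_CUBIC))
print(px('w6',[.4848,-.178,.186])/.64,px('w6',[.4848,-.178,.018])/.64)
E
```

```text
time: 9.48
position: [0.4876, -0.1796, 0.2863]
tool_rot: [3.138, -0.0, 0.012]
ft_force: [1.1, 0.4, -0.0]
grip_width: 1.002
grip_force: 0.0
[401.5625  315.46875] [402.65625 270.     ]
```

View pics/w6b.png

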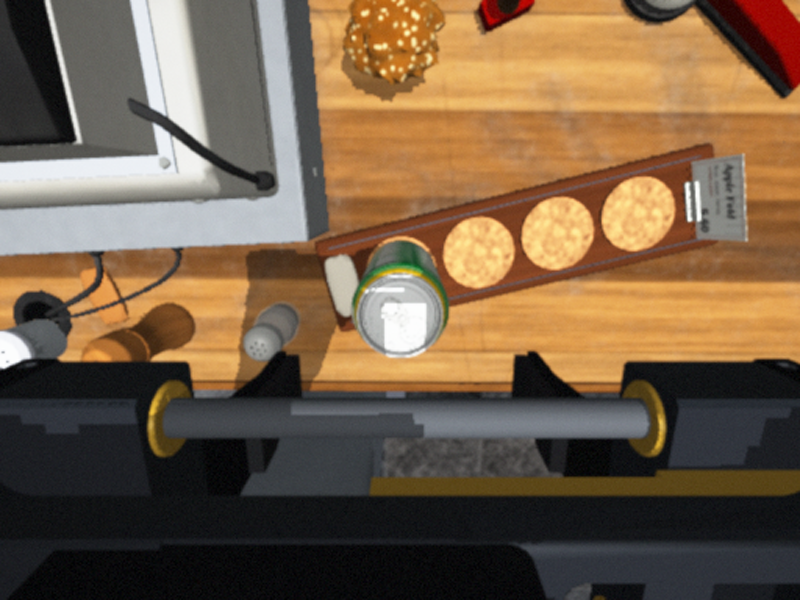

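The can stands upright on its coaster at (400,311), about 2–3 mm from the predicted spot, which is good. The dredger is next.

```bash
python3 -m handwheel '[{"x":-0.02,"y":-0.03,"z":0,"wx":0,"wy":0,"wz":0},{"x":-0.04,"y":-0.07,"z":0,"wx":0,"wy":0,"wz":0},{"x":-0.046,"y":-0.11,"z":0,"wx":0,"wy":0,"wz":0},{"x":-0.046,"y":-0.15,"z":0,"wx":0,"wy":0,"wz":0},{"x":-0.046,"y":-0.19,"z":0,"wx":0,"wy":0,"wz":0},{"x":-0.046,"y":-0.23,"z":0,"wx":0,"wy":0,"wz":0},{"x":-0.046,"y":-0.27,"z":0,"wx":0,"wy":0,"wz":0},{"x":-0.056,"y":-0.31,"z":0,"wx":0,"wy":0,"wz":0},{"x":-0.066,"y":-0.35,"z":0,"wx":0,"wy":0,"wz":0},{"x":-0.077,"y":-0.385,"z":0,"wx":0,"wy":0,"wz":0}]'
python3 -m handwheel '[{"x":0,"y":-0.01,"z":0.04,"wx":0,"wy":0,"wz":0},{"x":0,"y":-0.01,"z":0.08,"wx":0,"wy":0,"wz":0},{"x":0,"y":-0.01,"z":0.12,"wx":0,"wy":0,"wz":0},{"x":0,"y":-0.01,"z":0.13,"wx":0,"wy":0,"wz":0},{"x":0,"y":-0.01,"z":0.13,"wx":0,"wy":0,"wz":0},{"x":0,"y":-0.01,"z":0.13,"wx":0,"wy":0,"wz":0}]'
python3 - <<'E'
from h import *
snap('wrist','w7');s=ctrl.get_state();print(s['position'],rel([.4095,.216,.015]))
im=cv2.imread('pics/w7.png');cv2.imwrite('pics/w7b.png',cv2.resize(im,(800,600),interpolation=cv2.INTER_CUBIC))
print(px('w7',[.4095,.216,.057])/.64)
E
```

```text
time: 10.37
position: [0.4066, 0.2084, 0.2799]
tool_rot: [3.141, 0.002, -0.004]
ft_force: [-0.3, 0.3, 0.4]
grip_width: 1.0
grip_force: 0.0
time: 10.87
position: [0.4083, 0.2162, 0.152]
tool_rot: [-3.141, 0.0, 0.002]
ft_force: [-0.4, 1.2, 1.5]
grip_width: 1.0
grip_force: 0.0
[0.40935486 0.21665788 0.15319755] [-1.000e-04  8.000e-04  1.382e-01]
[404.84375 310.46875]
```

View pics/w7b.png

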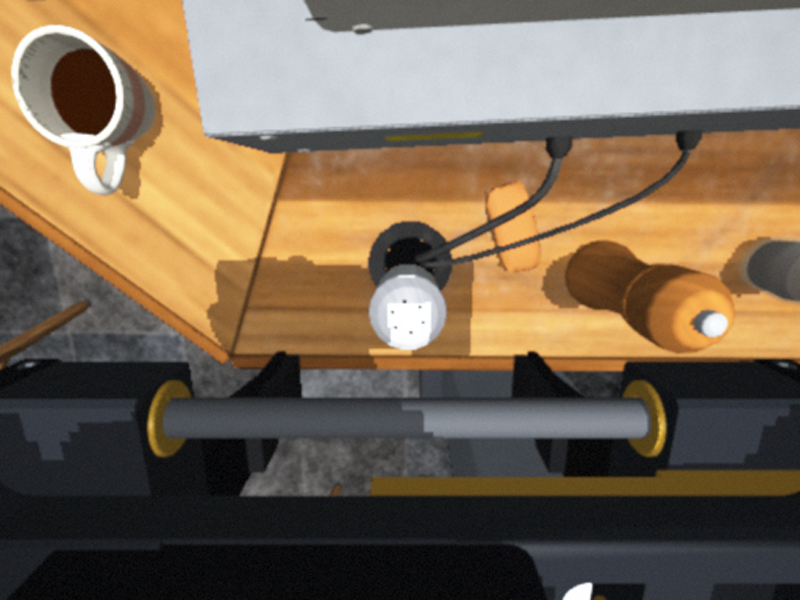

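Dredger at (408,310), as predicted, and mill knob at (712,323). Descend and grip.

```bash
python3 -c "
from h import *
print(pt('w7',712*.64,323*.64,.127))"
python3 -m handwheel '[{"x":0,"y":0,"z":0.03,"wx":0,"wy":0,"wz":0},{"x":0,"y":0.001,"z":0.07,"wx":0,"wy":0,"wz":0},{"x":0,"y":0.001,"z":0.105,"wx":0,"wy":0,"wz":0},{"x":0,"y":0.001,"z":0.125,"wx":0,"wy":0,"wz":0},{"x":0,"y":0.001,"z":0.136,"wx":0,"wy":0,"wz":0},{"x":0,"y":0.001,"z":0.137,"wx":0,"wy":0,"wz":0},{"x":0,"y":0.001,"z":0.137,"wx":0,"wy":0,"wz":0}]'
python3 -m handwheel '[{"x":0,"y":0,"z":0,"wx":0,"wy":0,"wz":0},{"x":0,"y":0,"z":0,"wx":0,"wy":0,"wz":0},{"x":0,"y":0,"z":0,"wx":0,"wy":0,"wz":0},{"x":0,"y":0,"z":0,"wx":0,"wy":0,"wz":0},{"x":0,"y":0,"z":0,"wx":0,"wy":0,"wz":0},{"x":0,"y":0,"z":0,"wx":0,"wy":0,"wz":0},{"x":0,"y":0,"z":0,"wx":0,"wy":0,"wz":0},{"x":0,"y":0,"z":0,"wx":0,"wy":0,"wz":0},{"x":0,"y":0,"z":0,"wx":0,"wy":0,"wz":0},{"x":0,"y":0,"z":0,"wx":0,"wy":0,"wz":0}]' 0.03 20
```

```text
[0.4235 0.0754 0.127 ]
time: 11.5
position: [0.4098, 0.2159, 0.0162]
tool_rot: [-3.141, 0.001, -0.003]
ft_force: [0.4, -0.2, -0.2]
grip_width: 1.002
grip_force: 0.0
time: 12.33
position: [0.4084, 0.2154, 0.0149]
tool_rot: [-3.142, -0.0, -0.0]
ft_force: [0.2, -0.5, 2.1]
grip_width: 0.543
grip_force: 19.9
```

```bash
python3 -m handwheel '[{"x":0,"y":0,"z":-0.03,"wx":0,"wy":0,"wz":0},{"x":0,"y":0,"z":-0.07,"wx":0,"wy":0,"wz":0},{"x":0,"y":0,"z":-0.11,"wx":0,"wy":0,"wz":0},{"x":0,"y":0,"z":-0.15,"wx":0,"wy":0,"wz":0},{"x":0,"y":0,"z":-0.19,"wx":0,"wy":0,"wz":0},{"x":0.01,"y":0.02,"z":-0.22,"wx":0,"wy":0,"wz":0},{"x":0.02,"y":0.05,"z":-0.245,"wx":0,"wy":0,"wz":0},{"x":0.03,"y":0.09,"z":-0.25,"wx":0,"wy":0,"wz":0},{"x":0.03,"y":0.13,"z":-0.25,"wx":0,"wy":0,"wz":0},{"x":0.03,"y":0.17,"z":-0.25,"wx":0,"wy":0,"wz":0}]'
python3 -m handwheel '[{"x":0,"y":0.04,"z":0,"wx":0,"wy":0,"wz":0},{"x":0,"y":0.08,"z":0,"wx":0,"wy":0,"wz":0},{"x":0,"y":0.12,"z":0,"wx":0,"wy":0,"wz":0},{"x":0,"y":0.16,"z":0,"wx":0,"wy":0,"wz":6.4},{"x":0.01,"y":0.20,"z":0,"wx":0,"wy":0,"wz":13.4},{"x":0.03,"y":0.235,"z":0,"wx":0,"wy":0,"wz":20.4},{"x":0.05,"y":0.27,"z":0,"wx":0,"wy":0,"wz":27.4},{"x":0.07,"y":0.305,"z":0,"wx":0,"wy":0,"wz":34.4},{"x":0.08,"y":0.34,"z":0,"wx":0,"wy":0,"wz":41.4},{"x":0.09,"y":0.37,"z":0,"wx":0,"wy":0,"wz":48.4}]'
python3 - <<'E'
from h import *
s=ctrl.get_state();M=R.from_rotvec(s['tool_rot']).as_matrix();print(s['position'],rel([.5412,-.4113,.27]),np.degrees(np.arctan2(M[1,0],M[0,0])),s['joint_positions'][6])
E
```

```text
time: 13.17
position: [0.4385, 0.0436, 0.2653]
tool_rot: [3.141, 0.001, 0.002]
ft_force: [0.8, 0.4, -2.1]
grip_width: 0.538
grip_force: 19.8
time: 14.0
position: [0.5283, -0.3273, 0.2634]
tool_rot: [2.861, -1.298, -0.003]
ft_force: [0.5, -0.6, -1.0]
grip_width: 0.541
grip_force: 19.8
[ 0.5283007  -0.32726407  0.26337121] [ 0.0717  0.0457 -0.0067] -48.8030784758585 -1.9720215372727325
```

```bash
python3 -m handwheel '[{"x":0.03,"y":0.02,"z":0,"wx":0,"wy":0,"wz":7},{"x":0.06,"y":0.038,"z":0,"wx":0,"wy":0,"wz":14},{"x":0.0717,"y":0.0457,"z":0,"wx":0,"wy":0,"wz":21},{"x":0.0717,"y":0.0457,"z":0.03,"wx":0,"wy":0,"wz":28},{"x":0.0717,"y":0.0457,"z":0.07,"wx":0,"wy":0,"wz":28},{"x":0.0717,"y":0.0457,"z":0.11,"wx":0,"wy":0,"wz":28},{"x":0.0717,"y":0.0457,"z":0.14,"wx":0,"wy":0,"wz":28},{"x":0.0717,"y":0.0457,"z":0.16,"wx":0,"wy":0,"wz":28},{"x":0.0717,"y":0.0457,"z":0.16,"wx":0,"wy":0,"wz":28},{"x":0.0717,"y":0.0457,"z":0.16,"wx":0,"wy":0,"wz":28}]'
python3 - <<'E'
from h import *
s=ctrl.get_state();M=R.from_rotvec(s['tool_rot']).as_matrix();print(s['position'],rel([.5412,-.4113,.033]),np.degrees(np.arctan2(M[1,0],M[0,0])),s['joint_positions'][6])
snap('wrist','w8')
print(pt('w8',256,200,.018), px('w8',[.5412,-.4113,.018])/.64)
im=cv2.imread('pics/w8.png');cv2.imwrite('pics/w8b.png',cv2.resize(im,(800,600),interpolation=cv2.INTER_CUBIC))
E
```

```text
time: 14.83
position: [0.5408, -0.408, 0.1032]
tool_rot: [2.469, -1.943, -0.006]
ft_force: [0.1, -0.5, 0.4]
grip_width: 0.54
grip_force: 19.8
[ 0.54079099 -0.40796962  0.10319253] [0.0035 0.0002 0.0702] -76.39173326608095 -2.368379587779803
[ 0.5449 -0.4103  0.018 ] [406.40625 312.34375]
```

View pics/w8b.png

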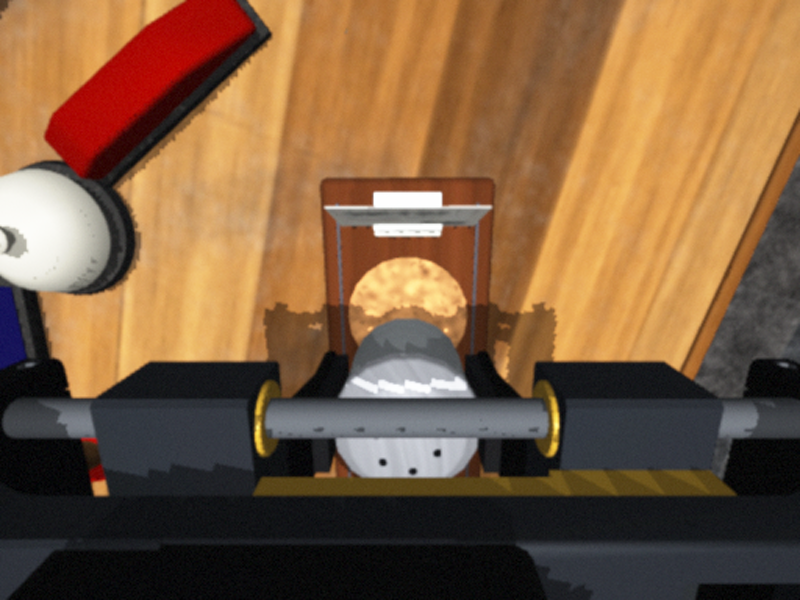

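The coaster centre at (408,312) matches the prediction. Lower and place.

```bash
python3 -m handwheel '[{"x":0.003,"y":0,"z":0.03,"wx":0,"wy":0,"wz":0},{"x":0.003,"y":0,"z":0.055,"wx":0,"wy":0,"wz":0},{"x":0.003,"y":0,"z":0.066,"wx":0,"wy":0,"wz":0},{"x":0.003,"y":0,"z":0.068,"wx":0,"wy":0,"wz":0},{"x":0.003,"y":0,"z":0.069,"wx":0,"wy":0,"wz":0},{"x":0.003,"y":0,"z":0.07,"wx":0,"wy":0,"wz":0},{"x":0.003,"y":0,"z":0.07,"wx":0,"wy":0,"wz":0},{"x":0.003,"y":0,"z":0.07,"wx":0,"wy":0,"wz":0}]'
python3 - <<'E'
from h import *
s=ctrl.get_state();print(s['position'],rel([.5412,-.4113,.033]),s['ft_force'])
E
```

```text
time: 15.55
position: [0.5434, -0.4122, 0.0366]
tool_rot: [2.469, -1.943, 0.004]
ft_force: [-0.6, -0.3, -1.3]
grip_width: 0.538
grip_force: 19.8
[ 0.54343541 -0.41218899  0.0366337 ] [-0.0014  0.002   0.0036] [-0.56144914 -0.33724979 -1.28958742]
```

```bash
python3 -m handwheel '[{"x":-0.001,"y":0.001,"z":0.001,"wx":0,"wy":0,"wz":0},{"x":-0.001,"y":0.0015,"z":0.002,"wx":0,"wy":0,"wz":0},{"x":-0.001,"y":0.0015,"z":0.003,"wx":0,"wy":0,"wz":0},{"x":-0.001,"y":0.0015,"z":0.003,"wx":0,"wy":0,"wz":0}]'
python3 -m handwheel '[{"x":0,"y":0,"z":0.001,"wx":0,"wy":0,"wz":0},{"x":0,"y":0,"z":0.001,"wx":0,"wy":0,"wz":0},{"x":0,"y":0,"z":0.001,"wx":0,"wy":0,"wz":0}]'
```

```text
time: 15.88
position: [0.5409, -0.4111, 0.0329]
tool_rot: [2.469, -1.943, 0.001]
ft_force: [-1.3, 2.2, 4.8]
grip_width: 0.539
grip_force: 20.1
time: 16.13
position: [0.541, -0.4111, 0.0329]
tool_rot: [2.469, -1.942, 0.001]
ft_force: [-2.9, 2.6, 9.1]
grip_width: 0.544
grip_force: 20.4
```

```bash
python3 -m handwheel '[{"x":0,"y":0,"z":0,"wx":0,"wy":0,"wz":0},{"x":0,"y":0,"z":0,"wx":0,"wy":0,"wz":0},{"x":0,"y":0,"z":0,"wx":0,"wy":0,"wz":0},{"x":0,"y":0,"z":0,"wx":0,"wy":0,"wz":0},{"x":0,"y":0,"z":-0.03,"wx":0,"wy":0,"wz":0},{"x":0,"y":0,"z":-0.07,"wx":0,"wy":0,"wz":0},{"x":0,"y":0,"z":-0.11,"wx":0,"wy":0,"wz":0},{"x":0,"y":0,"z":-0.15,"wx":0,"wy":0,"wz":0},{"x":0,"y":0,"z":-0.19,"wx":0,"wy":0,"wz":0},{"x":0,"y":0,"z":-0.23,"wx":0,"wy":0,"wz":0}]' 0.087
python3 -m handwheel '[{"x":0,"y":0,"z":-0.02,"wx":0,"wy":0,"wz":0},{"x":-0.03,"y":0,"z":-0.025,"wx":0,"wy":0,"wz":-7},{"x":-0.06,"y":0,"z":-0.025,"wx":0,"wy":0,"wz":-14},{"x":-0.10,"y":0,"z":-0.025,"wx":0,"wy":0,"wz":-21},{"x":-0.14,"y":0,"z":-0.025,"wx":0,"wy":0,"wz":-28},{"x":-0.18,"y":0,"z":-0.025,"wx":0,"wy":0,"wz":-35},{"x":-0.22,"y":0,"z":-0.025,"wx":0,"wy":0,"wz":-42},{"x":-0.26,"y":0,"z":-0.025,"wx":0,"wy":0,"wz":-49},{"x":-0.30,"y":0,"z":-0.025,"wx":0,"wy":0,"wz":-56},{"x":-0.34,"y":0,"z":-0.025,"wx":0,"wy":0,"wz":-63}]'
python3 - <<'E'
from h import *
s=ctrl.get_state();M=R.from_rotvec(s['tool_rot']).as_matrix();print(s['position'],rel([.4235,.0755,.2]),np.degrees(np.arctan2(M[1,0],M[0,0])))
E
```

```text
time: 16.97
position: [0.5405, -0.4107, 0.2626]
tool_rot: [2.469, -1.943, -0.0]
ft_force: [0.1, -0.4, 0.0]
grip_width: 1.0
grip_force: 0.0
time: 17.8
position: [0.46, -0.0787, 0.2856]
tool_rot: [3.121, -0.357, 0.0]
ft_force: [0.7, 0.1, -0.1]
grip_width: 0.998
grip_force: 0.0
[ 0.4599743  -0.07865749  0.28558254] [-0.0704 -0.142   0.0855] -13.061618676288322
```

```bash
python3 -m handwheel '[{"x":-0.02,"y":-0.035,"z":0,"wx":0,"wy":0,"wz":-7},{"x":-0.035,"y":-0.07,"z":0,"wx":0,"wy":0,"wz":-13},{"x":-0.052,"y":-0.105,"z":0,"wx":0,"wy":0,"wz":-13},{"x":-0.069,"y":-0.139,"z":0.02,"wx":0,"wy":0,"wz":-13},{"x":-0.07,"y":-0.142,"z":0.06,"wx":0,"wy":0,"wz":-13},{"x":-0.07,"y":-0.142,"z":0.085,"wx":0,"wy":0,"wz":-13},{"x":-0.07,"y":-0.142,"z":0.085,"wx":0,"wy":0,"wz":-13},{"x":-0.07,"y":-0.142,"z":0.085,"wx":0,"wy":0,"wz":-13}]'
python3 - <<'E'
from h import *
s=ctrl.get_state();M=R.from_rotvec(s['tool_rot']).as_matrix();print(s['position'],rel([.4235,.0755,.078]),np.degrees(np.arctan2(M[1,0],M[0,0])))
snap('wrist','w9');print(px('w9',[.4235,.0755,.128])/.64)
im=cv2.imread('pics/w9.png');cv2.imwrite('pics/w9b.png',cv2.resize(im,(800,600),interpolation=cv2.INTER_CUBIC))
E
```

```text
time: 18.47
position: [0.4248, 0.0737, 0.2003]
tool_rot: [3.141, -0.011, -0.004]
ft_force: [1.1, -0.3, -0.3]
grip_width: 0.998
grip_force: 0.0
[0.42482477 0.07373044 0.20030709] [-0.0011 -0.0018  0.1223] -0.38696842888705263
[401.25   325.3125]
```

View pics/w9b.png

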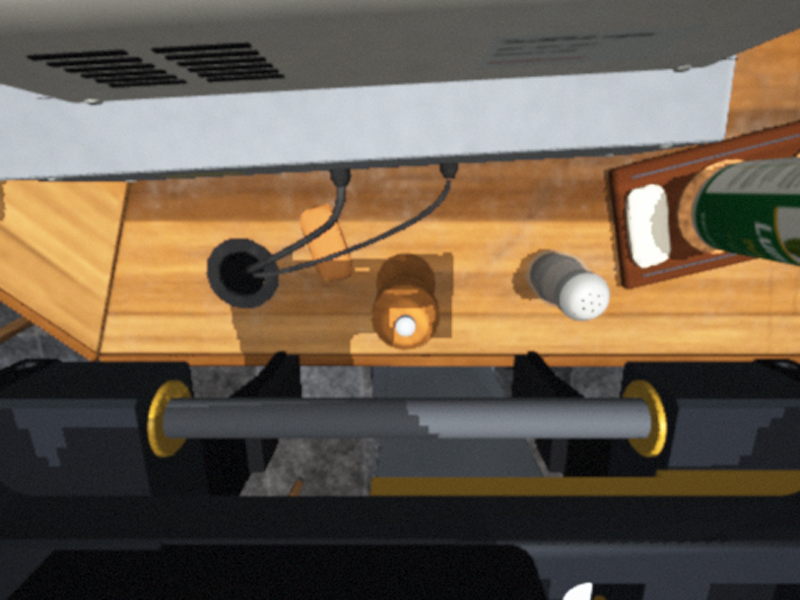

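Mill knob at (405,326), centred as predicted, and salt cap at (584,294).

```bash
python3 -c "
from h import *
print(pt('w9',405*.64,326*.64,.128),pt('w9',584*.64,295*.64,.084))"
python3 -m handwheel '[{"x":-0.001,"y":0,"z":0.03,"wx":0,"wy":0,"wz":0},{"x":-0.001,"y":-0.001,"z":0.07,"wx":0,"wy":0,"wz":0},{"x":-0.001,"y":-0.001,"z":0.1,"wx":0,"wy":0,"wz":0},{"x":-0.001,"y":-0.001,"z":0.118,"wx":0,"wy":0,"wz":0},{"x":-0.001,"y":-0.001,"z":0.122,"wx":0,"wy":0,"wz":0},{"x":-0.001,"y":-0.001,"z":0.122,"wx":0,"wy":0,"wz":0},{"x":-0.001,"y":-0.001,"z":0.122,"wx":0,"wy":0,"wz":0}]'
python3 -m handwheel '[{"x":0,"y":0,"z":0,"wx":0,"wy":0,"wz":0},{"x":0,"y":0,"z":0,"wx":0,"wy":0,"wz":0},{"x":0,"y":0,"z":0,"wx":0,"wy":0,"wz":0},{"x":0,"y":0,"z":0,"wx":0,"wy":0,"wz":0},{"x":0,"y":0,"z":0,"wx":0,"wy":0,"wz":0},{"x":0,"y":0,"z":0,"wx":0,"wy":0,"wz":0},{"x":0,"y":0,"z":0,"wx":0,"wy":0,"wz":0},{"x":0,"y":0,"z":0,"wx":0,"wy":0,"wz":0},{"x":0,"y":0,"z":0,"wx":0,"wy":0,"wz":0},{"x":0,"y":0,"z":0,"wx":0,"wy":0,"wz":0}]' 0.03 20
```

```text
[0.4231 0.0733 0.128 ] [ 0.4299 -0.0461  0.084 ]
time: 19.1
position: [0.4266, 0.0749, 0.0808]
tool_rot: [-3.141, 0.012, -0.005]
ft_force: [0.3, 0.2, 0.2]
grip_width: 0.993
grip_force: 0.0
time: 19.93
position: [0.4246, 0.0748, 0.0788]
tool_rot: [3.141, -0.011, -0.0]
ft_force: [-0.2, -1.0, 0.5]
grip_width: 0.483
grip_force: 20.0
```

```bash
python3 -m handwheel '[{"x":0,"y":0,"z":-0.03,"wx":0,"wy":0,"wz":0},{"x":0,"y":0,"z":-0.07,"wx":0,"wy":0,"wz":0},{"x":0,"y":0,"z":-0.11,"wx":0,"wy":0,"wz":0},{"x":0,"y":0,"z":-0.15,"wx":0,"wy":0,"wz":0},{"x":0.005,"y":0.01,"z":-0.19,"wx":0,"wy":0,"wz":7},{"x":0.01,"y":0.03,"z":-0.22,"wx":0,"wy":0,"wz":14},{"x":0.015,"y":0.06,"z":-0.24,"wx":0,"wy":0,"wz":21},{"x":0.02,"y":0.1,"z":-0.24,"wx":0,"wy":0,"wz":28},{"x":0.025,"y":0.14,"z":-0.24,"wx":0,"wy":0,"wz":35},{"x":0.03,"y":0.18,"z":-0.24,"wx":0,"wy":0,"wz":42}]'
python3 - <<'E'
from h import *
s=ctrl.get_state();M=R.from_rotvec(s['tool_rot']).as_matrix();print(s['position'],rel([.5036,-.2565,.315]),np.degrees(np.arctan2(M[1,0],M[0,0])))
E
```

```text
time: 20.77
position: [0.4532, -0.1069, 0.3189]
tool_rot: [2.925, -1.144, 0.001]
ft_force: [1.5, 0.6, -1.3]
grip_width: 0.486
grip_force: 20.0
[ 0.45323415 -0.1068961   0.31887981] [0.1385 0.0758 0.004 ] -42.70417318623017
```

```bash
python3 -m handwheel '[{"x":0.035,"y":0.019,"z":0,"wx":0,"wy":0,"wz":7},{"x":0.07,"y":0.038,"z":0,"wx":0,"wy":0,"wz":14},{"x":0.105,"y":0.057,"z":0,"wx":0,"wy":0,"wz":21},{"x":0.13,"y":0.071,"z":0,"wx":0,"wy":0,"wz":28},{"x":0.1385,"y":0.0758,"z":0,"wx":0,"wy":0,"wz":34},{"x":0.1385,"y":0.0758,"z":0,"wx":0,"wy":0,"wz":34},{"x":0.1385,"y":0.0758,"z":0,"wx":0,"wy":0,"wz":34},{"x":0.1385,"y":0.0758,"z":0,"wx":0,"wy":0,"wz":34}]'
python3 - <<'E'
from h import *
s=ctrl.get_state();M=R.from_rotvec(s['tool_rot']).as_matrix();print(s['position'],rel([.5036,-.2565,.0968]),np.degrees(np.arctan2(M[1,0],M[0,0])),s['joint_positions'][6])
E
```

```text
time: 21.43
position: [0.5046, -0.2528, 0.3185]
tool_rot: [-2.473, 1.937, 0.002]
ft_force: [0.4, -0.5, -2.2]
grip_width: 0.484
grip_force: 20.0
[ 0.50460865 -0.25281069  0.3184717 ] [0.0036 0.0018 0.2217] -76.14217190427705 -2.5243540910369466
```

```bash
python3 -m handwheel '[{"x":0.003,"y":0.001,"z":0.03,"wx":0,"wy":0,"wz":0},{"x":0.003,"y":0.001,"z":0.065,"wx":0,"wy":0,"wz":0},{"x":0.003,"y":0.001,"z":0.1,"wx":0,"wy":0,"wz":0},{"x":0.003,"y":0.001,"z":0.11,"wx":0,"wy":0,"wz":0},{"x":0.003,"y":0.001,"z":0.11,"wx":0,"wy":0,"wz":0},{"x":0.003,"y":0.001,"z":0.11,"wx":0,"wy":0,"wz":0}]'
python3 - <<'E'
from h import *
s=ctrl.get_state();print(rel([.5036,-.2565,.0968]))
E
```

```text
time: 21.93
position: [0.5048, -0.257, 0.2101]
tool_rot: [-2.471, 1.94, -0.002]
ft_force: [0.1, 0.8, -1.7]
grip_width: 0.486
grip_force: 20.0
[-0.0009  0.0011  0.1133]
```

```bash
python3 -m handwheel '[{"x":0,"y":0.001,"z":0.03,"wx":0,"wy":0,"wz":0},{"x":0,"y":0.001,"z":0.06,"wx":0,"wy":0,"wz":0},{"x":0,"y":0.001,"z":0.085,"wx":0,"wy":0,"wz":0},{"x":0,"y":0.001,"z":0.1,"wx":0,"wy":0,"wz":0},{"x":0,"y":0.001,"z":0.107,"wx":0,"wy":0,"wz":0},{"x":0,"y":0.001,"z":0.11,"wx":0,"wy":0,"wz":0},{"x":0,"y":0.001,"z":0.111,"wx":0,"wy":0,"wz":0},{"x":0,"y":0.001,"z":0.111,"wx":0,"wy":0,"wz":0},{"x":0,"y":0.001,"z":0.111,"wx":0,"wy":0,"wz":0}]'
python3 -m handwheel '[{"x":0,"y":0,"z":0.001,"wx":0,"wy":0,"wz":0},{"x":0,"y":0,"z":0.002,"wx":0,"wy":0,"wz":0},{"x":0,"y":0,"z":0.002,"wx":0,"wy":0,"wz":0}]'
```

```text
time: 22.68
position: [0.5046, -0.2586, 0.0997]
tool_rot: [-2.469, 1.942, -0.005]
ft_force: [0.3, 0.1, -2.7]
grip_width: 0.487
grip_force: 20.0
time: 22.93
position: [0.5039, -0.2586, 0.0968]
tool_rot: [2.469, -1.943, 0.003]
ft_force: [0.7, -0.6, 2.7]
grip_width: 0.484
grip_force: 20.0
```

```bash
python3 -m handwheel '[{"x":0,"y":0,"z":-0.002,"wx":0,"wy":0,"wz":0},{"x":-0.002,"y":0,"z":-0.002,"wx":0,"wy":0,"wz":0},{"x":-0.002,"y":0,"z":-0.001,"wx":0,"wy":0,"wz":0},{"x":-0.002,"y":0,"z":0,"wx":0,"wy":0,"wz":0},{"x":-0.002,"y":0,"z":0.0005,"wx":0,"wy":0,"wz":0},{"x":-0.002,"y":0,"z":0.0005,"wx":0,"wy":0,"wz":0}]'
python3 -m handwheel '[{"x":0,"y":0,"z":0,"wx":0,"wy":0,"wz":0},{"x":0,"y":0,"z":0,"wx":0,"wy":0,"wz":0},{"x":0,"y":0,"z":0,"wx":0,"wy":0,"wz":0},{"x":0,"y":0,"z":0,"wx":0,"wy":0,"wz":0},{"x":0,"y":0,"z":-0.02,"wx":0,"wy":0,"wz":0},{"x":0,"y":0,"z":-0.05,"wx":0,"wy":0,"wz":0},{"x":0,"y":0,"z":-0.09,"wx":0,"wy":0,"wz":0},{"x":0,"y":0,"z":-0.13,"wx":0,"wy":0,"wz":0},{"x":0,"y":0,"z":-0.17,"wx":0,"wy":0,"wz":0},{"x":0,"y":0,"z":-0.19,"wx":0,"wy":0,"wz":0}]' 0.075
python3 - <<'E'
from h import *
s=ctrl.get_state();M=R.from_rotvec(s['tool_rot']).as_matrix();print(s['position'],rel([.431,-.0455,.285]),np.degrees(np.arctan2(M[1,0],M[0,0])))
E
```

```text
time: 23.43
position: [0.5031, -0.2561, 0.0968]
tool_rot: [2.469, -1.942, 0.001]
ft_force: [-2.8, 1.9, 7.5]
grip_width: 0.482
grip_force: 20.0
time: 24.27
position: [0.5044, -0.2566, 0.2907]
tool_rot: [-2.468, 1.942, -0.011]
ft_force: [1.5, -0.3, 1.3]
grip_width: 0.857
grip_force: 0.0
[ 0.50442926 -0.25661156  0.29074618] [-0.2225  0.0217  0.0045] -76.39035541747617
```

Now to the salt shaker, rotating back.

```bash
python3 -m handwheel '[{"x":-0.03,"y":0.003,"z":0,"wx":0,"wy":0,"wz":-7},{"x":-0.06,"y":0.006,"z":0,"wx":0,"wy":0,"wz":-14},{"x":-0.09,"y":0.009,"z":0,"wx":0,"wy":0,"wz":-21},{"x":-0.12,"y":0.012,"z":0,"wx":0,"wy":0,"wz":-28},{"x":-0.15,"y":0.015,"z":0,"wx":0,"wy":0,"wz":-35},{"x":-0.18,"y":0.018,"z":0,"wx":0,"wy":0,"wz":-42},{"x":-0.21,"y":0.021,"z":0,"wx":0,"wy":0,"wz":-49},{"x":-0.2225,"y":0.0217,"z":0.02,"wx":0,"wy":0,"wz":-56},{"x":-0.2225,"y":0.0217,"z":0.05,"wx":0,"wy":0,"wz":-63},{"x":-0.2225,"y":0.0217,"z":0.08,"wx":0,"wy":0,"wz":-70}]' 0.087
python3 -m handwheel '[{"x":0,"y":0,"z":0.03,"wx":0,"wy":0,"wz":-6.4},{"x":0,"y":0,"z":0.045,"wx":0,"wy":0,"wz":-6.4},{"x":0,"y":0,"z":0.045,"wx":0,"wy":0,"wz":-6.4},{"x":0,"y":0,"z":0.045,"wx":0,"wy":0,"wz":-6.4}]'
python3 - <<'E'
from h import *
s=ctrl.get_state();M=R.from_rotvec(s['tool_rot']).as_matrix();print(s['position'],rel([.431,-.0455,.032]),np.degrees(np.arctan2(M[1,0],M[0,0])))
snap('wrist','w10');print(px('w10',[.431,-.0455,.088])/.64)
im=cv2.imread('pics/w10.png');cv2.imwrite('pics/w10b.png',cv2.resize(im,(800,600),interpolation=cv2.INTER_CUBIC))
E
```

```text
time: 25.1
position: [0.43, -0.044, 0.2054]
tool_rot: [3.135, -0.162, 0.005]
ft_force: [0.9, -1.1, -0.2]
grip_width: 0.996
grip_force: 0.0
time: 25.43
position: [0.429, -0.0447, 0.16]
tool_rot: [-3.141, 0.0, 0.002]
ft_force: [0.8, 0.8, 0.6]
grip_width: 0.998
grip_force: 0.0
[ 0.42899488 -0.0447391   0.16000347] [0.0022 0.0008 0.128 ] -0.007690926388193026
[405.78125 320.     ]
```

View pics/w10b.png

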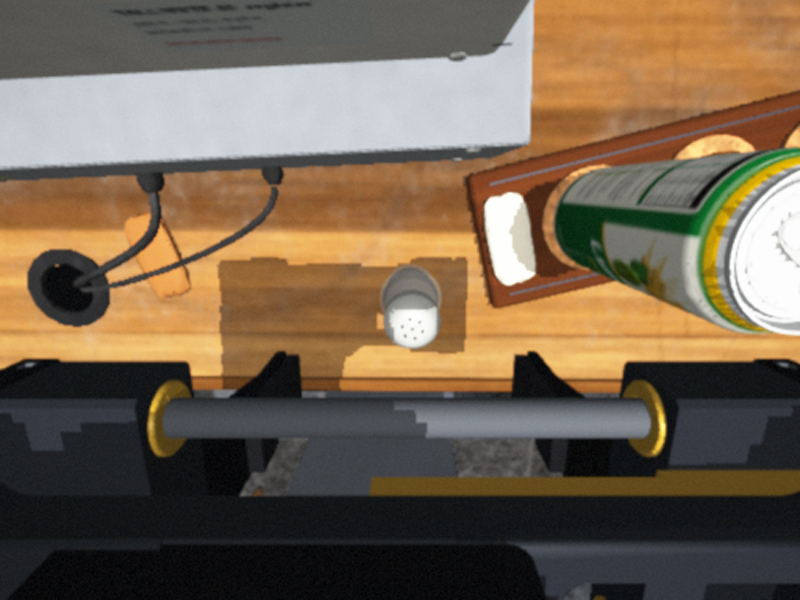

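The salt cap is at (411,322), so y ≈ -0.048. Turning the gripper by 15° keeps its body clear of the can.

```bash
python3 -m handwheel '[{"x":0.001,"y":0.003,"z":0.0,"wx":0,"wy":0,"wz":7},{"x":0.001,"y":0.003,"z":0.01,"wx":0,"wy":0,"wz":14},{"x":0.001,"y":0.003,"z":0.04,"wx":0,"wy":0,"wz":15},{"x":0.001,"y":0.003,"z":0.08,"wx":0,"wy":0,"wz":15},{"x":0.001,"y":0.003,"z":0.11,"wx":0,"wy":0,"wz":15},{"x":0.001,"y":0.003,"z":0.123,"wx":0,"wy":0,"wz":15},{"x":0.001,"y":0.003,"z":0.127,"wx":0,"wy":0,"wz":15},{"x":0.001,"y":0.003,"z":0.127,"wx":0,"wy":0,"wz":15},{"x":0.001,"y":0.003,"z":0.127,"wx":0,"wy":0,"wz":15}]'
python3 -m handwheel '[{"x":0,"y":0,"z":0,"wx":0,"wy":0,"wz":0},{"x":0,"y":0,"z":0,"wx":0,"wy":0,"wz":0},{"x":0,"y":0,"z":0,"wx":0,"wy":0,"wz":0},{"x":0,"y":0,"z":0,"wx":0,"wy":0,"wz":0},{"x":0,"y":0,"z":0,"wx":0,"wy":0,"wz":0},{"x":0,"y":0,"z":0,"wx":0,"wy":0,"wz":0},{"x":0,"y":0,"z":0,"wx":0,"wy":0,"wz":0},{"x":0,"y":0,"z":0,"wx":0,"wy":0,"wz":0},{"x":0,"y":0,"z":0,"wx":0,"wy":0,"wz":0},{"x":0,"y":0,"z":0,"wx":0,"wy":0,"wz":0}]' 0.03 18
python3 -m handwheel '[{"x":0,"y":0,"z":-0.03,"wx":0,"wy":0,"wz":0},{"x":0,"y":0,"z":-0.07,"wx":0,"wy":0,"wz":0},{"x":0,"y":0,"z":-0.11,"wx":0,"wy":0,"wz":0},{"x":0,"y":0,"z":-0.15,"wx":0,"wy":0,"wz":0},{"x":0,"y":0,"z":-0.19,"wx":0,"wy":0,"wz":0},{"x":0,"y":0,"z":-0.23,"wx":0,"wy":0,"wz":0},{"x":0,"y":0,"z":-0.245,"wx":0,"wy":0,"wz":0},{"x":0,"y":0,"z":-0.245,"wx":0,"wy":0,"wz":0}]'
python3 - <<'E'
from h import *
s=ctrl.get_state();M=R.from_rotvec(s['tool_rot']).as_matrix();print(s['position'],rel([.5224,-.3336,.28]),np.degrees(np.arctan2(M[1,0],M[0,0])))
E
```

```text
time: 26.23
position: [0.4323, -0.0483, 0.035]
tool_rot: [3.114, -0.411, 0.005]
ft_force: [-0.1, -0.2, 0.3]
grip_width: 1.001
grip_force: 0.0
time: 27.07
position: [0.4304, -0.048, 0.0332]
tool_rot: [3.115, -0.41, -0.0]
ft_force: [0.5, -0.4, -0.7]
grip_width: 0.461
grip_force: 17.8
time: 27.73
position: [0.4327, -0.0481, 0.2828]
tool_rot: [3.113, -0.41, 0.013]
ft_force: [-0.1, 0.1, -1.2]
grip_width: 0.454
grip_force: 17.7
[ 0.43269673 -0.04811419  0.28275783] [0.1605 0.2526 0.0042] -14.990876284593469
```

```bash
python3 -m handwheel '[{"x":0.016,"y":0.025,"z":0,"wx":0,"wy":0,"wz":6},{"x":0.035,"y":0.055,"z":0,"wx":0,"wy":0,"wz":13},{"x":0.055,"y":0.087,"z":0,"wx":0,"wy":0,"wz":20},{"x":0.075,"y":0.118,"z":0,"wx":0,"wy":0,"wz":27},{"x":0.095,"y":0.15,"z":0,"wx":0,"wy":0,"wz":34},{"x":0.115,"y":0.181,"z":0,"wx":0,"wy":0,"wz":41},{"x":0.135,"y":0.212,"z":0,"wx":0,"wy":0,"wz":48},{"x":0.152,"y":0.24,"z":0,"wx":0,"wy":0,"wz":55},{"x":0.1605,"y":0.2526,"z":0,"wx":0,"wy":0,"wz":61.4},{"x":0.1605,"y":0.2526,"z":0,"wx":0,"wy":0,"wz":61.4}]'
python3 -m handwheel '[{"x":0,"y":0,"z":0.02,"wx":0,"wy":0,"wz":0},{"x":0,"y":0,"z":0.05,"wx":0,"wy":0,"wz":0},{"x":0,"y":0,"z":0.08,"wx":0,"wy":0,"wz":0},{"x":0,"y":0,"z":0.08,"wx":0,"wy":0,"wz":0},{"x":0,"y":0,"z":0.08,"wx":0,"wy":0,"wz":0}]'
python3 - <<'E'
from h import *
s=ctrl.get_state();M=R.from_rotvec(s['tool_rot']).as_matrix();print(s['position'],rel([.5224,-.3336,.0512]),np.degrees(np.arctan2(M[1,0],M[0,0])))
E
```

```text
time: 28.57
position: [0.5186, -0.338, 0.2746]
tool_rot: [2.458, -1.954, -0.006]
ft_force: [-0.3, -0.6, -1.2]
grip_width: 0.457
grip_force: 17.7
time: 28.98
position: [0.5186, -0.3317, 0.196]
tool_rot: [2.471, -1.94, -0.009]
ft_force: [0.6, 1.2, -0.9]
grip_width: 0.458
grip_force: 17.7
[ 0.5185989  -0.33171178  0.19596221] [ 0.0034 -0.0038  0.1447] -76.27673912146729
```

```bash
python3 -m handwheel '[{"x":0.002,"y":-0.003,"z":0.02,"wx":0,"wy":0,"wz":0},{"x":0.002,"y":-0.003,"z":0.05,"wx":0,"wy":0,"wz":0},{"x":0.002,"y":-0.003,"z":0.08,"wx":0,"wy":0,"wz":0},{"x":0.002,"y":-0.003,"z":0.11,"wx":0,"wy":0,"wz":0},{"x":0.002,"y":-0.003,"z":0.125,"wx":0,"wy":0,"wz":0},{"x":0.002,"y":-0.003,"z":0.135,"wx":0,"wy":0,"wz":0},{"x":0.002,"y":-0.003,"z":0.135,"wx":0,"wy":0,"wz":0},{"x":0.002,"y":-0.003,"z":0.135,"wx":0,"wy":0,"wz":0}]'
python3 - <<'E'
from h import *
s=ctrl.get_state();print(rel([.5224,-.3336,.0512]))
E
```

```text
time: 29.65
position: [0.5246, -0.3351, 0.065]
tool_rot: [-2.469, 1.942, -0.004]
ft_force: [0.1, -0.7, -0.2]
grip_width: 0.459
grip_force: 17.7
[-0.002   0.0018  0.0138]
```

```bash
python3 -m handwheel '[{"x":-0.001,"y":0.002,"z":0.006,"wx":0,"wy":0,"wz":0},{"x":-0.001,"y":0.002,"z":0.01,"wx":0,"wy":0,"wz":0},{"x":-0.001,"y":0.002,"z":0.012,"wx":0,"wy":0,"wz":0},{"x":-0.001,"y":0.002,"z":0.012,"wx":0,"wy":0,"wz":0},{"x":-0.001,"y":0.002,"z":0.012,"wx":0,"wy":0,"wz":0}]'
python3 -m handwheel '[{"x":0,"y":0,"z":0.001,"wx":0,"wy":0,"wz":0},{"x":0,"y":0,"z":0.002,"wx":0,"wy":0,"wz":0},{"x":0,"y":0,"z":0.002,"wx":0,"wy":0,"wz":0}]'
```

```text
time: 30.07
position: [0.5214, -0.3344, 0.0516]
tool_rot: [2.469, -1.943, 0.001]
ft_force: [0.3, 0.4, 0.2]
grip_width: 0.459
grip_force: 17.7
time: 30.32
position: [0.5217, -0.3348, 0.0512]
tool_rot: [2.468, -1.942, 0.002]
ft_force: [-2.9, 1.1, 7.0]
grip_width: 0.461
grip_force: 18.2
```

```bash
python3 -m handwheel '[{"x":0,"y":0,"z":0,"wx":0,"wy":0,"wz":0},{"x":0,"y":0,"z":0,"wx":0,"wy":0,"wz":0},{"x":0,"y":0,"z":0,"wx":0,"wy":0,"wz":0},{"x":0,"y":0,"z":0,"wx":0,"wy":0,"wz":0},{"x":0,"y":0,"z":-0.02,"wx":0,"wy":0,"wz":0},{"x":0,"y":0,"z":-0.05,"wx":0,"wy":0,"wz":0},{"x":0,"y":0,"z":-0.09,"wx":0,"wy":0,"wz":0},{"x":0,"y":0,"z":-0.13,"wx":0,"wy":0,"wz":0},{"x":0,"y":0,"z":-0.17,"wx":0,"wy":0,"wz":0},{"x":0,"y":0,"z":-0.21,"wx":0,"wy":0,"wz":0}]' 0.075
python3 -m handwheel '[{"x":0,"y":0,"z":-0.04,"wx":0,"wy":0,"wz":-7},{"x":0,"y":0,"z":-0.08,"wx":0,"wy":0,"wz":-14},{"x":0,"y":0,"z":-0.12,"wx":0,"wy":0,"wz":-21},{"x":-0.01,"y":0.015,"z":-0.13,"wx":0,"wy":0,"wz":-28},{"x":-0.02,"y":0.03,"z":-0.13,"wx":0,"wy":0,"wz":-35},{"x":-0.03,"y":0.045,"z":-0.13,"wx":0,"wy":0,"wz":-42},{"x":-0.04,"y":0.06,"z":-0.13,"wx":0,"wy":0,"wz":-49},{"x":-0.045,"y":0.07,"z":-0.13,"wx":0,"wy":0,"wz":-56},{"x":-0.045,"y":0.07,"z":-0.13,"wx":0,"wy":0,"wz":-63},{"x":-0.045,"y":0.07,"z":-0.13,"wx":0,"wy":0,"wz":-70}]'
python3 -m handwheel '[{"x":0,"y":0,"z":0,"wx":0,"wy":0,"wz":-6.4},{"x":0,"y":0,"z":0,"wx":0,"wy":0,"wz":-6.4},{"x":0,"y":0,"z":0,"wx":0,"wy":0,"wz":-6.4}]'
python3 - <<'E'
from h import *
snap('wrist','w11');snap('top','t2');snap('scene','s2')
w=cv2.resize(cv2.imread('pics/w11.png')[60:230],None,fx=1.5625,fy=1.5625,interpolation=cv2.INTER_CUBIC)
t=cv2.imread('pics/t2.png')[145:235,140:400];s=cv2.imread('pics/s2.png')[120:260,190:340]
c=np.zeros((600,800,3),np.uint8);c[:w.shape[0],:w.shape[1]]=w
h=600-w.shape[0];s=cv2.resize(s,None,fx=h/s.shape[0],fy=h/s.shape[0],interpolation=cv2.INTER_CUBIC);t=cv2.resize(t,(800-s.shape[1],int(90*(800-s.shape[1])/260)),interpolation=cv2.INTER_CUBIC)
y=w.shape[0];c[y:y+h,:s.shape[1]]=s;c[y:y+t.shape[0],s.shape[1]:]=t
cv2.imwrite('pics/final.png',c)
for n,p,z in [('can',[.4848,-.178],.186),('mill',[.5036,-.2558],.146),('salt',[.5224,-.3336],.106),('dre',[.5412,-.4113],.075)]:
  print(n,px('w11',p+[z])*1.5625-[0,94],ctrl.get_state()['position'] if n=='can' else '')
E
```

```text
time: 31.15
position: [0.521, -0.3339, 0.2611]
tool_rot: [2.469, -1.942, -0.0]
ft_force: [1.1, -0.3, 0.2]
grip_width: 0.863
grip_force: 0.0
time: 31.98
position: [0.442, -0.3069, 0.3896]
tool_rot: [3.136, -0.167, 0.0]
ft_force: [-0.3, 0.6, -0.0]
grip_width: 0.865
grip_force: 0.0
time: 32.23
position: [0.4426, -0.3069, 0.3891]
tool_rot: [-3.142, 0.005, 0.0]
ft_force: [-0.9, 0.3, -0.3]
grip_width: 0.863
grip_force: 0.0
can [251.5625 135.0625] [ 0.44267925 -0.30693279  0.38916723]
mill [349.375   110.21875] 
salt [431.875    89.28125] 
dre [504.21875  70.84375]
```

View pics/final.png

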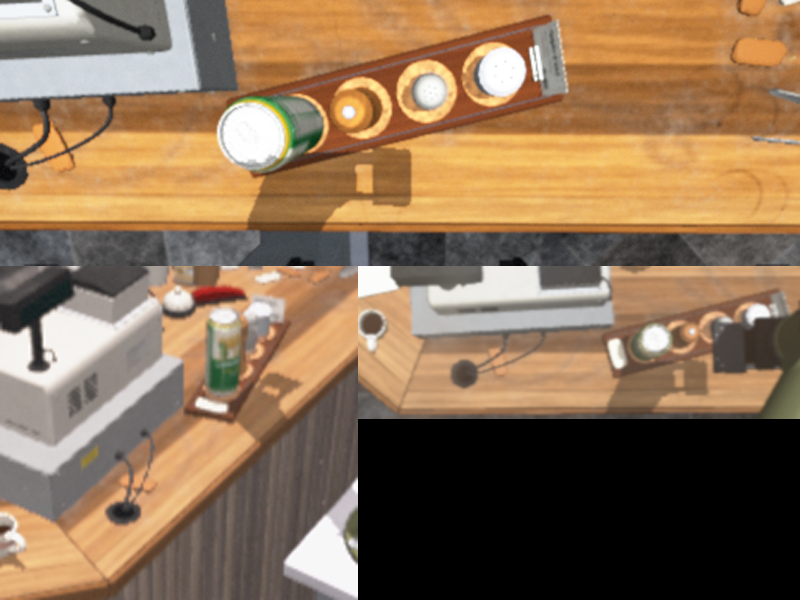

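All four stand upright on their coasters. Tops at (251,136), (348,112), (430,90) and (503,70) are within about 3 px of the predicted centres, and the cup hasn't moved.

```bash
python3 -c "
from bench import ctrl
print(ctrl.close_job())"
```

```text
the job is handed in; nothing more can be done
None
```

The dredger, salt shaker, pepper mill and can now stand upright on the coasters in height order from the price card. In the final picture each looked within about 3 mm of its coaster's centre. The coffee cup was left alone, and I handed the job in at about 32 s of the 122 s allowed; no verdict came back.

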